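Set the toys back on the pull-out tray as a little street

TASK

Lay the toys out on the pull-out tray: park the wooden push car midway between the bead jar and the wooden house, lengthwise from the tray's front edge to the shelf, and stand the pink toy camera squarely straight behind the car (on the shelf side) with a gap of about 3 cm. Stand the toy tree centrally in front of the house, on the door side, with a gap of about 3 cm, and set the rabbit bell upright in the middle of the jar's lid. Leave the jar, the house and the other toys where they are.

Things in the scene. Friction and masses are not known exactly. Their poses are not given: they have to be found in the camera images.
- tray: Fixed cherry wood tray, 320 mm deep (x), 340 mm wide (y), deck top 8 mm above the table, 6 mm wide lip rising to 14 mm. Pulled out of a shelf 100 mm high whose face is 230 mm beyond its centre. Origin: centre of the underside, at table height; x points back to the shelf, -x to the front edge (robot side). Jar and house stand on it at x = 0, y = 115 and -115 mm, either way round.
- jar: Loose glass jar of beads on the tray, radius 36 mm (41 mm at the latch), 90 mm high to its flat round metal lid, 68 mm across, which stays shut; small latch on one side and hinge on the other. About 0.6 kg. Origin: centre of the underside, z up.
- house: Loose solid wooden toy house on the tray, squared to it: walls 70 x 70 mm, about 100 mm high to the ridge; pitched dark roof, ridge along x, eaves 76 mm (x) by 80 mm (y) overall; dark door on the -x wall, facing the tray's front edge. About 0.6 kg. Origin: centre of the underside, z up.
- car: Loose wooden push car on the table, 90 mm long (x), 46 mm wide over the wheels (y), 58 mm high: body 44 mm wide from 10 to 34 mm height, cabin 36 mm wide above it, 6 mm towards +x; dark wheels that do not turn. Either end may face the shelf. 100 to 200 g. Origin: centre of the underside (wheel bottoms), z up.
- camera: Loose pink toy camera standing on the table: body 30 mm thick (x), 64 mm wide (y), 46 mm high, 52 mm with viewfinder; flat-faced white lens 28 mm across, centre 23 mm high, sticks 8 mm out of the -x face: 38 mm from lens face (x = -23 mm) to back (x = 15 mm). 60 to 130 g. Origin: centre of the body's underside, z up.
- bell: Loose white ceramic rabbit bell standing on its rim: rim 46 mm across, straight round waist 34 mm across from 12 to 36 mm height, round head and two ears above to 68 mm. 70 to 140 g. Starts on the table. Origin: centre of the underside, z up.
- tree: Loose wooden toy tree, 80 mm high: dark disc foot 42 mm across and 8 mm thick, thin trunk, pale round crown 38 mm across with straight sides from 40 to 66 mm height. 60 to 130 g. Starts on the table. Origin: centre of the underside, z up.
- ring: Bystander: loose flat wooden stacking ring, 68 mm across, 28 mm hole, 20 mm high, on the table. Not to be moved. Origin: centre of the underside.
- beaker: Bystander: loose open white plastic beaker, 60 mm across the rim, 55 mm high, on the table. Not to be moved. Origin: centre of the underside.
- arch: Bystander: loose wooden arch block, 26 mm (x) by 70 mm (y), 54 mm high, on the table. Not to be moved. Origin: centre of the underside.
Not all that is in view belongs to the job. Leave any green or purple look-alike of the car alone.

How it is judged:
At the end, for the whole second after the job is handed in: Upright, at rest: car 15 mm from midway jar-house per tray axis, lengthwise within 0.25 rad; camera square, 79-114 mm behind the car (origins), 22 mm from the tray's centre line; tree 71-101 mm before the house, 15 mm off its axis. Bell on the lid, 12 mm from centre (x of car in the frame of tray between -0.015 and 0.015 m and y of car in the frame of tray between -0.015 and 0.015 m and angle between the x axis of each of car, camera and the x axis of tray, either way round below 0.25 rad and z of each of car, camera, tree in the frame of tray below 0.014 m and angle between each of car, camera, tree, bell's own z axis and vertical below 0.1 rad and linear speed of each of car, camera, tree, bell below 0.02 m/s and horizontal distance between camera and car between 0.079 and 0.114 m and x of camera in the frame of tray above 0.055 m and y of camera in the frame of tray between -0.022 and 0.022 m and x of tree in the frame of house between -0.101 and -0.071 m and y of tree in the frame of house between -0.015 and 0.015 m and horizontal distance between bell and jar below 0.012 m and z of bell in the frame of jar between 0.085 and 0.096 m); the robot touches nothing.
It fails at once if the jar is moved more than 12 mm from where it stood (distance of jar from where it was at the start of the episode above 0.012 m).
It fails at once if the house is moved more than 12 mm from where it stood (distance of house from where it was at the start of the episode above 0.012 m).
It fails at once if the ring is moved more than 20 mm from where it stood (distance of ring from where it was at the start of the episode above 0.02 m).
It fails at once if the beaker is moved more than 20 mm from where it stood (distance of beaker from where it was at the start of the episode above 0.02 m).
It fails at once if the arch is moved more than 20 mm from where it stood (distance of arch from where it was at the start of the episode above 0.02 m).
It also fails if it takes over 115 s, if anything falls off the work surface, if the arm or the gripper's body presses on something with over 40 N, if the wrist force passes 120 N, or if a joint passes its speed limit or range.

ROBOT

A 6-joint arm with a two-finger parallel gripper is mounted at the origin on the work surface. World frame = base frame: x ahead of the robot, y to its left, z up, the work surface at z = 0. Lengths are in m, angles in rad, forces in N, time in s.
With the tool pointing down it reaches from about 0.275 to 0.875 m from the base axis. Payload 12.5 kg.
Tool frame: the origin (TCP) lies at the very end of the fingers, on their centre line; the grasp point (between the pads) lies 19 mm behind it; z points along the fingers, y is the line along which they close (so a half turn about z gives the same grasp; the last joint's range is limited). The gripper opens to 85 mm and grips with 20 to 120 N. Pads are 22 mm wide; open, the fingers measure 114 mm over their backs; the gripper's body (76 mm by 85 mm) begins 54 mm behind the grasp point. The pads swing forward as they close: fully open they stand 13 mm farther back than shut.
Start: joints at [-1.344, 0.351, 1.652, -0, 1.139, -0.085], TCP at [0.169, -0.523, 0.231] pointing down, gripper open.
Joint ranges: [-2.75, 2.75], [-0.79, 2.1], [0.01, 2.65], [-1.57, 4.71], [0.07, 3.14], [-2.87, 2.87]. Speed limits (rad/s): [2.22, 2.22, 2.79, 3.14, 3.14, 3.14].

INTERFACE

Orientations are given as a 3x3 rotation matrix whose columns are the frame's x, y, z axes.
In Python, from bench import manip gives the robot as it stands. Calls block until the motion is done:
- manip.move_ptp(position, orientation): joint-space move of the TCP to a pose.
- manip.move_l(position, attitude=None, max_speed=0.15): straight line of the TCP; attitude=None keeps the orientation; max_speed is the mean speed in m/s.
- manip.move_j(angles): joint-space move.
- manip.set_gripper(opening, effort=None): opening from 0.0 (shut) to 1.0 (fully open); effort is the grip in N (None keeps the last); returns when the fingers have stopped.
- manip.dwell(seconds).
- manip.inverse_kinematics(position, orientation): joint angles nearest the present ones, or None.
- manip.grab_frame(name): name is "scene" or "side" or "wrist"; returns (picture, depth): 420x560x3 uint8, red, green, blue; 420x560 float32, m along the optical axis (not along the pixel's ray), 0 where there is no reading.
- manip.get_calibration(name): a dict with "camera_matrix" (3x3 intrinsics, pixels), "R" (3x3) and "t" (3): a world point X has camera coordinates R X + t. Camera axes: x right, y down, z forward; pixel columns grow to the right and rows downward; lengths in m; the calibration is good to about 2 mm. A picture is of the moment at which its call begins: read the wrist's pose just before it. get_calibration takes no time and is no camera call; for the wrist camera it gives the pose at the moment of the call.
A pose or a line that the arm cannot do raises manip.Unreachable and nothing moves.
- manip.sign_off(): hands the job in; it is judged then, once.
Trained networks look in the newest picture that a camera, given by its name, has taken for a name from the list of things; names that differ only in an ending like _2 or _b are one class to them, and where a whole thing is asked for, a point or a joint stands for the part that bears it (a point fixed in the world has none). Each returns a list of dicts, best first, with "confidence" (0 to 1); they miss things now and then, are a little off and sometimes report something else, mostly with a low value. They report only what shows in the picture. A call takes as long as a camera call. They do not tell look-alikes from the thing itself.
- manip.look_for(camera, name): "at" ([x, y, z] in m, in world coordinates, good to about 4 mm: the middle of the surface that is visible of it).
Readings, each from a call of its own:
- manip.current_time(): time.
- manip.current_qpos(): joint angles.
- manip.current_joint_vel(): joint speeds.
- manip.current_joint_torque(): joint torques, N m.
- manip.current_ee_pos(): TCP position.
- manip.current_tcp_rot(): TCP orientation.
- manip.current_force(): force on the tool from outside, world axes, zero at the start.
- manip.current_ft_torque(): the same for the moment, N m.
- manip.current_grip_width(): opening from 0.0 (shut) to 1.0 (fully open).
- manip.current_grip_force(): force on a finger pad.
Only numpy, scipy, OpenCV 4.12 (cv2) and the standard library are available. Lean on these libraries where they do the work, as an engineer would, in place of code of your own. Each camera call takes 0.05 s, during which the arm holds its last target. There are 200 camera calls.

## Working session

There is one attempt and no reset: what is moved stays moved. The work goes in short steps, each a Python script; the robot and the scene stay as the last script left them, time stands still between calls to the robot, and variables do not carry over. Pictures are saved under pics/ and viewed, at most 14 in all, crops included, and the job is handed in when it is done.

```bash
mkdir -p pics; ls; cat > h.py <<'E'
from bench import manip
import numpy as np, cv2
def grab(cam):
    cal=manip.get_calibration(cam); p,d=manip.grab_frame(cam); return p,d,cal
def save(p,n): cv2.imwrite('pics/'+n,cv2.cvtColor(p,cv2.COLOR_RGB2BGR))
def cloud(d,cal):
    K=cal['camera_matrix'];R=np.array(cal['R']);t=np.array(cal['t'])
    v,u=np.mgrid[:d.shape[0],:d.shape[1]]
    c=np.stack([(u-K[0][2])/K[0][0]*d,(v-K[1][2])/K[1][1]*d,d],-1)
    X=(c-t)@R; X[d<=0]=np.nan; return X
def proj(P,cal):
    c=np.array(cal['R'])@np.array(P)+cal['t']; q=np.array(cal['camera_matrix'])@c; return np.round(q[:2]/q[2]).astype(int)
E
python3 - <<'E'
from h import *
for c in('scene','side'):
    p,d,cal=grab(c); save(p,c+'0.png')
    np.savez(c+'0.npz',p=p,d=d)
    print(c,np.round(-np.array(cal['R']).T@cal['t'],3))
    for n in 'tray jar house car camera bell tree ring beaker arch'.split():
        for r in manip.look_for(c,n)[:3]: print(n,np.round(r['at'],3),round(r['confidence'],2),proj(r['at'],cal))
E
```

```text
pics
scene [1.176 0.015 0.901]
tray [ 0.88  -0.013  0.101] 0.96 [261 341]
jar [ 0.605 -0.125  0.088] 0.88 [217 228]
house [0.609 0.104 0.084] 0.96 [314 231]
car [0.676 0.272 0.034] 0.71 [385 267]
car [0.286 0.32  0.033] 0.61 [380 151]
car [0.71  0.388 0.033] 0.57 [437 280]
camera [0.391 0.285 0.036] 0.81 [373 177]
bell [ 0.523 -0.271  0.022] 0.71 [167 216]
bell [ 0.429 -0.277  0.027] 0.68 [170 188]
tree [0.471 0.4   0.049] 0.73 [422 196]
ring [ 0.521 -0.267  0.022] 0.88 [169 216]
beaker [ 0.453 -0.412  0.036] 0.72 [118 192]
arch [0.532 0.284 0.047] 0.73 [382 215]
side [0.333 0.872 1.147]
tray [0.826 0.028 0.037] 0.65 [159 212]
tray [0.522 0.291 0.053] 0.57 [248 308]
tray [0.382 0.3   0.047] 0.32 [306 321]
jar [ 0.582 -0.1    0.081] 0.94 [254 176]
house [0.584 0.135 0.082] 0.56 [235 244]
car [0.269 0.34  0.038] 0.87 [354 345]
car [0.649 0.294 0.033] 0.8 [196 306]
car [0.694 0.405 0.034] 0.74 [164 346]
camera [0.382 0.299 0.049] 0.92 [306 320]
camera [ 0.581 -0.102  0.08 ] 0.66 [254 176]
tree [0.457 0.415 0.064] 0.67 [266 359]
ring [ 0.515 -0.264  0.019] 0.62 [287 154]
beaker [ 0.458 -0.4    0.04 ] 0.67 [311 120]
beaker [ 0.418 -0.274  0.03 ] 0.54 [319 152]
arch [0.524 0.29  0.052] 0.86 [247 307]
```

View pics/scene0.png

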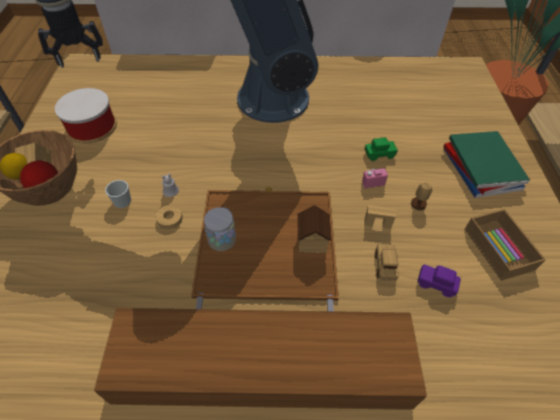

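View pics/side0.png

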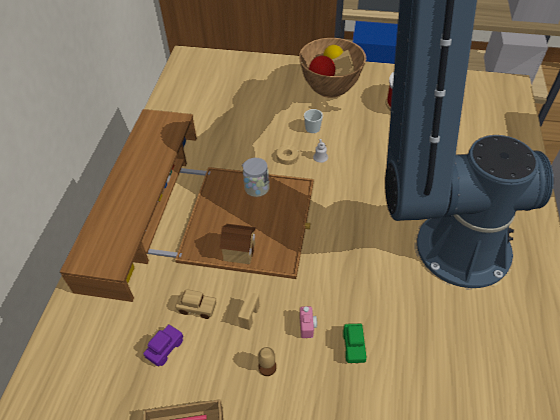

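The push car candidates in the scene picture are the natural-wood car at (386,262), the green one at (380,148) and the purple one at (440,280). The description points to the wooden one. The jar is at (220,230), house (314,230), camera (375,177), tree (422,196), bell (168,185), ring (169,217), arch (380,217) and beaker (119,195). Next I'll take wrist views from above for precise poses and a close crop.

```bash
cat >> h.py <<'E'
def Rd(a):  # tool down; y (closing) axis at angle a from world x
    y=np.array([np.cos(a),np.sin(a),0]);z=np.array([0,0,-1.]);return np.stack([np.cross(y,z),y,z],1)
E
python3 - <<'E'
from h import *
R0=np.array(manip.current_tcp_rot()); print(np.round(R0,2))
cal=manip.get_calibration('wrist'); C=-np.array(cal['R']).T@cal['t']
print('cam in tool',np.round(R0.T@(C-manip.current_ee_pos()),3),np.round(np.array(cal['R'])@R0,2),cal['camera_matrix'])
off=R0.T@(C-manip.current_ee_pos())
R=Rd(np.pi/2) if R0[1,1]>0 else Rd(-np.pi/2)
shots={'bell':(.47,-.27),'tray':(.60,-.01),'left':(.50,.31)}
for n,(x,y) in shots.items():
    P=np.array([x,y,0.45])-R@(off*[1,1,0]); P[2]=.42
    try: manip.move_ptp(P,R)
    except manip.Unreachable: print('unreach',n,P); continue
    p,d,cal=grab('wrist'); save(p,'w_%s.png'%n); X=cloud(d,cal)
    np.savez('w_%s.npz'%n,p=p,X=X)
    for k in {'bell':['bell','ring','beaker'],'tray':['jar','house'],'left':['car','camera','tree','arch']}[n]:
        for r in manip.look_for('wrist',k)[:3]: print(k,np.round(r['at'],3),round(r['confidence'],2),proj(r['at'],cal))
print(manip.current_time())
a,b,c=[cv2.resize(cv2.imread('pics/w_%s.png'%n),(400,300)) for n in shots]
cv2.imwrite('pics/m1.png',np.vstack([np.hstack([a,b]),np.hstack([c,c*0])]))
E
```

```text
[[ 0.95  0.31  0.  ]
 [ 0.31 -0.95 -0.  ]
 [-0.    0.   -1.  ]]
cam in tool [ 0.08   0.    -0.143] [[-0.    1.    0.  ]
 [-0.95 -0.   -0.31]
 [-0.31 -0.    0.95]] [[329.58287198   0.         281.27572092]
 [  0.         329.58287198 211.04025417]
 [  0.           0.           1.        ]]
bell [ 0.421 -0.282  0.041] 0.83 [289 136]
bell [ 0.508 -0.006  0.008] 0.35 [112  77]
ring [ 0.518 -0.269  0.018] 0.63 [280  70]
beaker [ 0.459 -0.422  0.025] 0.67 [379 110]
jar [ 0.583 -0.121  0.094] 0.7 [362 116]
house [0.585 0.1   0.093] 0.7 [200 115]
house [ 0.587 -0.119  0.098] 0.34 [361 113]
car [0.628 0.287 0.035] 0.74 [297   7]
car [0.275 0.328 0.034] 0.6 [271 240]
camera [0.384 0.289 0.048] 0.81 [294 180]
tree [0.461 0.398 0.074] 0.89 [220 132]
arch [0.521 0.286 0.055] 0.66 [298  88]
5.5167
```

View pics/m1.png

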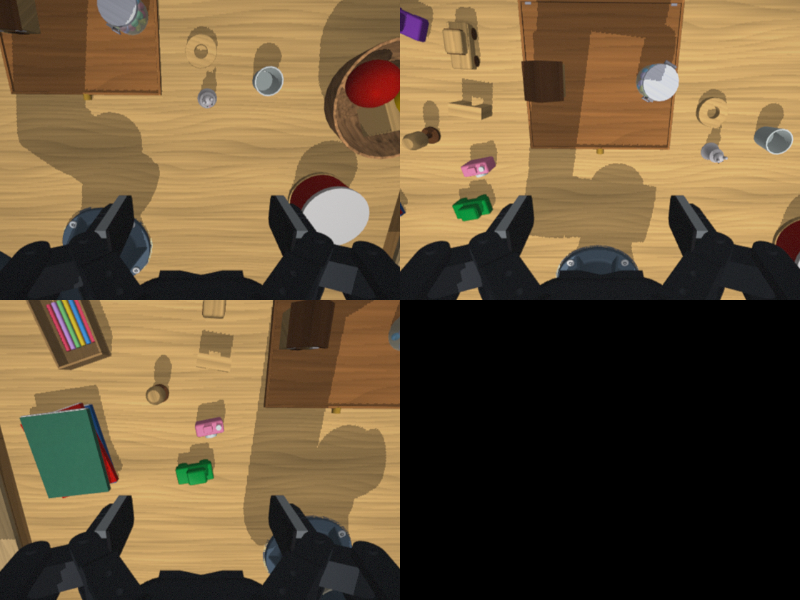

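```bash
python3 - <<'E'
from h import *
R=Rd(-np.pi/2)
for n,(x,y) in {'left2':(.60,.31),'tray2':(.52,-.01)}.items():
    manip.move_ptp([x-.08-.1,y,.36 if n=='left2' else .42],R)
    p,d,cal=grab('wrist'); np.savez('w_%s.npz'%n,p=p,X=cloud(d,cal)); save(p,'w_%s.png'%n)
    for k in (['car','camera','tree','arch'] if n=='left2' else ['jar','house']):
        for r in manip.look_for('wrist',k)[:3]: print(k,np.round(r['at'],3),round(r['confidence'],2),proj(r['at'],cal))
# segmentation
def seg(f,xr,yr,z0,z1):
    X=np.load(f)['X']; m=(X[...,0]>xr[0])&(X[...,0]<xr[1])&(X[...,1]>yr[0])&(X[...,1]<yr[1])&(X[...,2]>z0)&(X[...,2]<z1)
    return X[m]
def rep(name,f,xr,yr,z0,z1):
    P=seg(f,xr,yr,z0,z1)
    if len(P)<10: print(name,f,'few',len(P));return
    r=cv2.minAreaRect((P[:,:2]*1000).astype(np.float32)); (cx,cy),rad=cv2.minEnclosingCircle((P[:,:2]*1000).astype(np.float32))
    print(name,f,len(P),'rect',np.round(r[0],1),np.round(r[1],1),round(r[2],1),'circ',round(cx,1),round(cy,1),round(rad,1),'zmax %.3f zmed %.3f'%(P[:,2].max(),np.median(P[:,2])))
for f in('w_tray.npz','w_tray2.npz'):
    rep('lid',f,(.53,.64),(-.18,-.07),.08,.12)
    rep('house',f,(.53,.65),(.03,.18),.05,.12)
    rep('ridge',f,(.53,.65),(.03,.18),.096,.12)
    rep('trayrect',f,(.38,.79),(-.25,.25),.0105,.017)
for f in('w_left.npz','w_left2.npz'):
    rep('car',f,(.57,.74),(.22,.34),.006,.1)
    rep('cabin',f,(.57,.74),(.22,.34),.045,.1)
    rep('camera',f,(.34,.43),(.22,.35),.038,.1)
    rep('cameraAll',f,(.34,.43),(.22,.35),.008,.1)
    rep('tree',f,(.41,.51),(.35,.45),.045,.1)
    rep('arch',f,(.47,.58),(.24,.34),.045,.1)
rep('bell','w_bell.npz',(.37,.46),(-.32,-.23),.008,.1)
rep('bellwaist','w_bell.npz',(.37,.46),(-.32,-.23),.018,.036)
rep('bellhead','w_bell.npz',(.37,.46),(-.32,-.23),.038,.1)
E
```

```text
car [0.618 0.285 0.032] 0.85 [301   3]
car [0.274 0.324 0.037] 0.58 [272 255]
camera [0.385 0.293 0.045] 0.92 [293 188]
tree [0.462 0.397 0.073] 0.91 [212 134]
tree [0.576 0.124 0.087] 0.17 [445  31]
arch [0.524 0.286 0.054] 0.95 [299  83]
jar [ 0.548 -0.117  0.042] 0.58 [359   6]
jar [0.52  0.275 0.055] 0.39 [74 27]
house [0.547 0.107 0.042] 0.92 [197   7]
lid w_tray.npz 2283 rect [ 584.1 -125.8] [68.1 73.2] 19.8 circ 583.6 -126.4 40.4 zmax 0.101 zmed 0.099
house w_tray.npz 3229 rect [585.1 105.2] [81.1 76. ] 89.4 circ 585.1 104.3 54.7 zmax 0.109 zmed 0.092
ridge w_tray.npz 1249 rect [585.1 104.9] [31.1 75.8] 89.3 circ 585.2 104.7 40.4 zmax 0.109 zmed 0.103
trayrect w_tray.npz 4933 rect [5.77e+02 1.00e-01] [498.9 330.7] 89.9 circ 558.6 -1.2 256.0 zmax 0.017 zmed 0.014
lid w_tray2.npz few 0
house w_tray2.npz 196 rect [548.4 105.6] [79.6  4.3] 89.8 circ 547.6 105.6 39.8 zmax 0.077 zmed 0.058
ridge w_tray2.npz few 0
trayrect w_tray2.npz 2928 rect [4.881e+02 2.000e-01] [150.3 499.2] 0.1 circ 506.4 -0.1 250.1 zmax 0.017 zmed 0.014
car w_left.npz 823 rect [623.7 283.5] [45.9 29.9] 87.5 ci
[... 623 characters left out ...]
 [380.9 289.8] [35.3 63.9] 12.9 circ 383.0 290.1 33.2 zmax 0.055 zmed 0.047
cameraAll w_left2.npz 1157 rect [379.2 289.4] [38.7 64. ] 11.8 circ 383.2 290.3 33.3 zmax 0.055 zmed 0.046
tree w_left2.npz 745 rect [457.7 404.3] [37.1 37.1] 8.7 circ 457.4 404.5 19.1 zmax 0.082 zmed 0.075
arch w_left2.npz 1215 rect [522.6 282.9] [70.2 26.3] 81.0 circ 522.1 283.1 36.6 zmax 0.057 zmed 0.055
bell w_bell.npz 471 rect [ 416.3 -284.4] [35.3 39.6] 1.1 circ 415.0 -284.3 20.6 zmax 0.070 zmed 0.040
bellwaist w_bell.npz 24 rect [ 417.2 -284.8] [31.9 28.2] 63.7 circ 414.5 -284.3 16.9 zmax 0.036 zmed 0.033
bellhead w_bell.npz 314 rect [ 414.9 -284.1] [28.7 31.6] 45.2 circ 414.5 -284.4 16.3 zmax 0.070 zmed 0.054
```

The montage shows the wooden car at (460,45) of the upper right tile (right of the purple one), the pink camera at (478,167) with its lens towards the robot, and the tree at (420,138). It also shows the bell at (207,98) in the upper left tile. Next: refine the car and lid from the tray shot, with a close crop of the car.

```bash
python3 - <<'E'
from h import *
R=Rd(-np.pi/2)
manip.move_ptp([.52,.28,.33],R)
p,d,cal=grab('wrist'); np.savez('w_car.npz',p=p,X=cloud(d,cal)); save(p,'w_car.png')
u,v=proj([.655,.285,.03],cal); cv2.imwrite('pics/carcrop.png',cv2.cvtColor(cv2.resize(p[max(0,v-90):v+90,max(0,u-120):u+120],None,fx=2.5,fy=2.5),cv2.COLOR_RGB2BGR))
def rep(name,f,xr,yr,z0,z1):
    X=np.load(f)['X']; m=(X[...,0]>xr[0])&(X[...,0]<xr[1])&(X[...,1]>yr[0])&(X[...,1]<yr[1])&(X[...,2]>z0)&(X[...,2]<z1); P=X[m]
    if len(P)<10: print(name,f,len(P)); return
    r=cv2.minAreaRect((P[:,:2]*1000).astype(np.float32)); c=cv2.minEnclosingCircle((P[:,:2]*1000).astype(np.float32))
    print(name,f,len(P),'rect',np.round(r[0],1),np.round(r[1],1),round(r[2],1),'circ',np.round(c[0],1),round(c[1],1),'zmax %.3f zmed %.3f'%(P[:,2].max(),np.median(P[:,2])))
for f in('w_tray.npz','w_car.npz'):
    rep('car',f,(.58,.74),(.22,.345),.026,.1)
    rep('cabin',f,(.58,.74),(.22,.345),.050,.1)
    rep('purple',f,(.62,.79),(.345,.47),.01,.1)
rep('lid','w_tray.npz',(.53,.64),(-.18,-.07),.0965,.12)
rep('lip_front','w_tray.npz',(.41,.44),(-.19,.17),.0115,.02)
rep('lip_house','w_tray.npz',(.46,.72),(.145,.17),.0115,.02)
rep('lip_jar','w_tray.npz',(.45,.73),(-.195,-.17),.0115,.02)
E
```

```text
car w_tray.npz 2314 rect [654.2 280.2] [44.8 90. ] 86.1 circ [654.  280.6] 48.2 zmax 0.062 zmed 0.036
cabin w_tray.npz 951 rect [660.2 280.3] [36.1 45.9] 86.3 circ [660.2 281.5] 27.1 zmax 0.062 zmed 0.058
purple w_tray.npz 1321 rect [695.  382.2] [62.3 45.9] 65.8 circ [697. 382.] 36.9 zmax 0.052 zmed 0.034
car w_car.npz 2858 rect [654.3 281.7] [44.  90.2] 86.7 circ [654.2 281.7] 48.4 zmax 0.061 zmed 0.036
cabin w_car.npz 1338 rect [660.3 281.4] [35.9 46.4] 86.6 circ [660.  281.8] 27.0 zmax 0.061 zmed 0.058
purple w_car.npz 2749 rect [701.1 395.7] [89.6 46.4] 65.6 circ [700.6 396. ] 48.2 zmax 0.061 zmed 0.035
lid w_tray.npz 2001 rect [ 582.8 -124.9] [66.7 66.4] 46.3 circ [ 583.  -124.8] 33.9 zmax 0.101 zmed 0.099
lip_front w_tray.npz 821 rect [425.5  -8.6] [339.5  27.7] 89.8 circ [424.7  -8.6] 169.7 zmax 0.018 zmed 0.015
lip_house w_tray.npz 504 rect [589.9 153.2] [ 14.1 259.8] 89.5 circ [590.  158.7] 129.9 zmax 0.017 zmed 0.015
lip_jar w_tray.npz 631 rect [ 590.2 -176.8] [  7.1 279.4] 89.5 circ [ 590.2 -177.8] 139.7 zmax 0.018 zmed 0.015
```

View pics/carcrop.png

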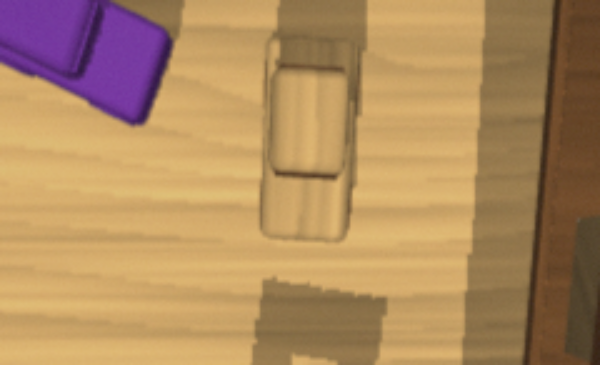

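The crop shows the natural-wood car at (310,140) with its cabin towards +x. It's clear of the purple look-alike at (90,40) and matches the measured 90x44 rectangle. Picking the car.

```bash
cat >> h.py <<'E'
S=manip
def pick(x,y,zt,deg,op,effort=35,up=.25):
    R=Rd(-np.pi/2+np.radians(deg)); S.set_gripper(op)
    S.move_ptp([x,y,up],R); S.move_l([x,y,zt],max_speed=.12)
    S.set_gripper(0.,effort); print('grip w %.3f f %.1f'%(S.current_grip_width(),S.current_grip_force()))
    S.move_l([x,y,up],max_speed=.15)
    print('lifted w %.3f f %.1f t %.1f'%(S.current_grip_width(),S.current_grip_force(),S.current_time()))
def place(x,y,zt,deg,op,up=.25):
    R=Rd(-np.pi/2+np.radians(deg)); S.move_ptp([x,y,up],R)
    S.move_l([x,y,zt+.02],max_speed=.15); f0=np.array(S.current_force())
    z=zt+.006   # descend gently until contact
    while z>zt-.006:
        S.move_l([x,y,z],max_speed=.04)
        if S.current_force()[2]-f0[2]>2.5: break
        z-=.0015
    print('set at z %.4f (nominal %.4f) F'%(z,zt),np.round(S.current_force()-f0,1))
    S.set_gripper(op); S.move_l([x,y,up],max_speed=.2); print('t %.1f'%S.current_time())
E
python3 - <<'E'
from h import *
pick(.6543,.281,.006,-3.6,.82)
place(.584,-.0095,.014,-.5,.75)
p,d,cal=grab('wrist'); save(p,'car1.png')
E
```

```text
grip w 0.507 f 35.4
lifted w 0.511 f 35.7 t 14.2
set at z 0.0140 (nominal 0.0140) F [-0.9  0.8  6.8]
t 20.1
```

View pics/car1.png

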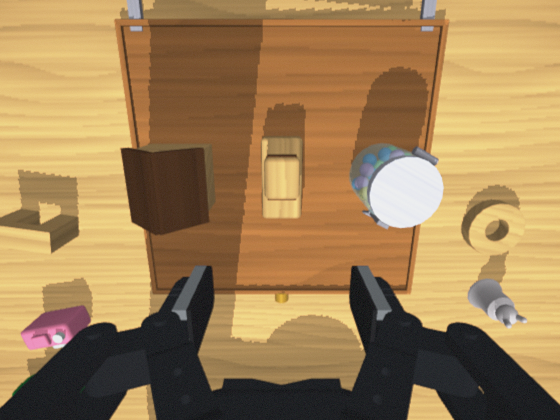

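The car stands square at (282,178), midway between the house at (170,188) and the jar at (405,190), which haven't moved. Next come the camera, tree and bell.

```bash
python3 - <<'E'
from h import *
pick(.3833,.2902,.008,12,1.0)
place(.681,-.0095,.016,-.5,1.0)
pick(.4575,.4044,.036,0,.8)
place(.499,.105,.044,-.5,.75)
p,d,cal=grab('wrist'); save(p,'ct.png')
E
```

```text
grip w 0.743 f 38.9
lifted w 0.743 f 38.6 t 26.1
set at z 0.0160 (nominal 0.0160) F [-0.1  0.9  5.2]
t 32.4
grip w 0.429 f 34.9
lifted w 0.431 f 35.1 t 38.3
set at z 0.0440 (nominal 0.0440) F [-0.   1.6  5.9]
t 44.0
```

View pics/ct.png

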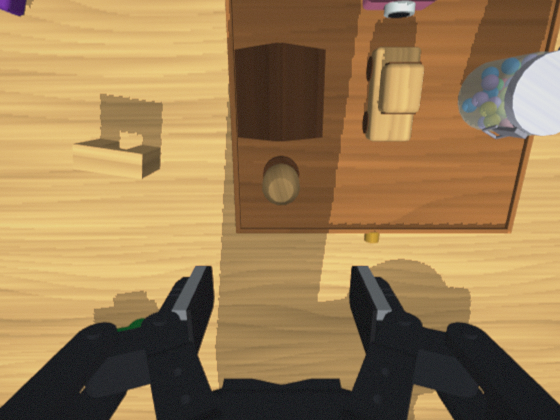

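The tree stands upright in front of the house at (281,180). The camera is behind the car at (398,6) with its lens towards the car. Now the bell.

```bash
python3 - <<'E'
from h import *
pick(.4147,-.2843,.013,0,.75,up=.28)
place(.583,-.125,.111,0,.7,up=.30)
S.move_ptp([.48,-.01,.44],Rd(-np.pi/2))
p,d,cal=grab('wrist'); save(p,'fin.png'); np.savez('w_fin.npz',p=p,X=cloud(d,cal)); X=cloud(d,cal)
def rep(name,xr,yr,z0,z1):
    m=(X[...,0]>xr[0])&(X[...,0]<xr[1])&(X[...,1]>yr[0])&(X[...,1]<yr[1])&(X[...,2]>z0)&(X[...,2]<z1); P=X[m]
    if len(P)<10: print(name,len(P)); return
    r=cv2.minAreaRect((P[:,:2]*1000).astype(np.float32)); c=cv2.minEnclosingCircle((P[:,:2]*1000).astype(np.float32))
    print(name,len(P),'rect',np.round(r[0],1),np.round(r[1],1),round(r[2],1),'circ',np.round(c[0],1),round(c[1],1),'zmax %.3f'%P[:,2].max())
rep('car',(.52,.64),(-.06,.045),.034,.1)
rep('cam',(.645,.73),(-.06,.045),.046,.1)
rep('house',(.53,.64),(.05,.16),.055,.12)
rep('tree',(.46,.528),(.06,.15),.055,.12)
rep('lid',(.53,.64),(-.18,-.07),.0965,.103)
rep('bell',(.53,.64),(-.18,-.07),.104,.2)
print(S.current_time())
E
```

```text
grip w 0.381 f 34.4
lifted w 0.379 f 34.8 t 50.4
set at z 0.1110 (nominal 0.1110) F [-0.1  0.2  3.8]
t 55.6
car 1767 rect [583.5 -10.3] [43.5 89.5] 89.2 circ [583.4  -9.4] 48.3 zmax 0.070
cam 1105 rect [676.8 -10.2] [38.4 62.8] 1.1 circ [680.5 -10.1] 33.0 zmax 0.063
house 3253 rect [585.2 105.3] [80.8 76. ] 89.6 circ [585. 105.] 54.8 zmax 0.109
tree 548 rect [499.2 104.7] [36.8 36.8] 26.5 circ [499.3 104.9] 19.0 zmax 0.091
lid 1082 rect [ 583.1 -124.7] [66.6 67. ] 47.2 circ [ 583.  -124.8] 33.9 zmax 0.103
bell 914 rect [ 581.7 -122.9] [41.9 36.5] 20.3 circ [ 582.8 -125.1] 21.3 zmax 0.168
56.4583
```

View pics/fin.png

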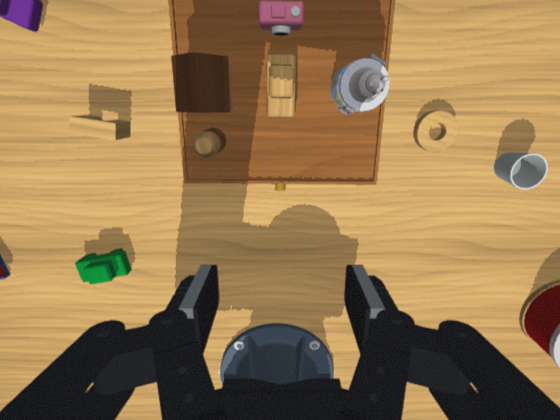

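The car at (281,85), camera (281,15), tree (207,143) and bell on the lid at (372,83) are all upright, and every measurement is within tolerance. Handing in.

```bash
python3 -c "
from h import *
print(manip.sign_off())"
```

```text
the job is handed in; nothing more can be done
None
```

The job is handed in at about 56 s: car, camera, tree and bell all measured in place within tolerance in the final view, and the jar and house had not shifted (no verdict came back).

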